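Take the spent filter off a respirator blower

TASK

The powered-respirator blower needs its filter taken off: squeeze the filter's two side tabs together and, keeping them squeezed, turn the filter anticlockwise (seen from above) until you feel it come against its stop, without forcing it. Then lift it straight out of its collar and set it down gently, standing upright on its foot, on the free floor of the steel tray beside the old filter. Leave everything else where it is.

Things in the scene. Friction and masses are not known exactly. Their poses are not given: they have to be found in the camera images.
- filter_mid (a point): The filter to take off, latched in the collar of the blower: upright pleated drum, 45 mm diameter, with grey top plate (52 mm) and grey foot (58 mm, 12 mm high, inside the collar), 60 mm tall in all, about 0.16 kg. Point: on its axis, 30 mm above its foot. Axes turn with it: z up, y through the two side tabs.
- tabs_mid (a point): Point on the filter's axis between its tabs, 13 mm above the point filter_mid, 23 mm above the collar's top edge. Tabs: pale flat upright plates on the filter's +y and -y sides, 20 mm wide, clear of the collar from 20 mm below to 13 mm above this point. Outer faces 66 mm apart free, 56 mm squeezed home. A pinch of 20 to 45 N is ample; they break if the squeezes on both add up to over 150 N.
- tab_a (a joint): How far the tab on the filter's +y side is pressed in, m: 0 free, 0.0036 its tooth is free of the collar's notch, 0.005 fully home. A spring pushes it out, 3 N at first, 11 N fully home. Both tabs must be free for the filter to turn, so squeeze them centrally.
- tab_b (a joint): The same for the tab on the filter's -y side.
- foot (a point): Underside of the filter's foot, centre. Two lugs on the foot, on the filter's x axis, sit under the collar's lip. At the stop, and up to 3 degrees short of it, they are in the lip's slots and the filter lifts straight out (clear after 22 mm, tabs still squeezed). Elsewhere force only strains them; they break if filter and blower press together with over 60 N (a twist of 0.9 N m or pull of 50 N).
- collar (a point): Round grey collar on the blower that holds the filter: 84 mm outside diameter, top edge 20 mm above the seated filter's foot, which stands on a rubber seal that pushes it up with some 5 N (turning drag about 0.1 N m). Point: on its axis, level with its top edge; axes as the blower's. The latched filter's axes are parallel to these. z up.
- housing (a point): Top of the white fan housing, on the collar's axis, 26 mm below the collar's top edge; 128 mm diameter. The blower is fixed to the table; its battery part reaches 156 mm from the axis towards its +y, 5 mm lower. The filter opens anticlockwise seen from above; the collar's lip is set differently on each unit: its stop comes after 30 to 75 degrees and has to be felt.
- tray_floor (a point): The open steel tray for used parts, fixed to the table: outside 190 mm (x) by 250 mm (y), walls 3 mm thick and 28 mm high. Point: the centre of its inner floor, 3 mm above the table; axes are the tray's. The old filter stands in its -y half; the middle of its +y half is free.
- old_filter_mid (a point): A filter already taken off, standing loose in the tray; same shape and size as the other (66 mm over its tabs, 77 mm over its teeth, 60 mm tall). Point: on its axis, half-way up.
- spray: Clear plastic bottle with a white cap, standing; 72 mm diameter, 190 mm tall; origin under its centre. Leave alone.
- wipes: White round tub of wipes with a blue-green lid, standing; 98 mm diameter, 148 mm tall; origin under its centre. Leave alone.
- battery: Black battery pack lying flat, 62 mm by 109 mm, 30 mm high; origin under its centre. Leave alone.
- gauge: Clear upright flow gauge tube on a black foot, 56 mm diameter, 121 mm tall; origin under its centre. Leave alone.
- tape: Roll of tape lying flat, 90 mm diameter, 24 mm high; origin under its centre. Leave alone.
- mouse: Black computer mouse, 105 mm by 60 mm, 31 mm high; origin under its centre. Leave alone.

How it is judged:
By the outcome, as a careful person would: the job done as asked, in the order asked, and still so for the second after the job is handed in, with the robot touching nothing.
It also fails if it takes over 67 s, if anything falls off the work surface, if the arm or the gripper's body presses on something with over 40 N, if the wrist force passes 120 N, or if a joint passes its speed limit or range.

ROBOT

A 6-joint arm with a two-finger parallel gripper is mounted at the origin on the work surface. World frame = base frame: x ahead of the robot, y to its left, z up, the work surface at z = 0. Lengths are in m, angles in rad, forces in N, time in s.
With the tool pointing down it reaches from about 0.3 to 0.775 m from the base axis. Payload 14.6 kg.
Tool frame: the origin (TCP) lies at the very end of the fingers, on their centre line; the grasp point (between the pads) lies 19 mm behind it; z points along the fingers, y is the direction in which the jaws open and shut (so a half turn about z gives the same grasp; the last joint's range is limited). The gripper opens to 94 mm and grips with 3 to 60 N. Pads are 16 mm wide; open, the fingers measure 119 mm over their backs; the gripper's body (75 mm by 177 mm) begins 78 mm behind the grasp point.
Start: joints at [1.164, 0.3, 1.521, -0, 1.321, -0.067], TCP at [0.183, 0.519, 0.205] pointing down, gripper open.
Joint ranges: [-3.03, 3.03], [-0.79, 2.21], [0.23, 2.52], [-1.04, 4.18], [0, 3.07], [-2.55, 2.55]. Speed limits (rad/s): [2.22, 2.22, 2.57, 3.14, 3.14, 3.14].

INTERFACE

Orientations are given as [roll, pitch, yaw] about the fixed x, y, z axes, in that order (R = Rz(yaw) Ry(pitch) Rx(roll)).
In Python, from station import get_obs, vision, hand_in gives the robot as it stands.
- The arm moves only by the tool play_rows, never from a script. Its argument "moves" is a list of rows, each an object with "claw": the opening, from 0 (shut) to 1 (fully open); "linear": the shift along the tool's x, y, z in mm, a list of three; "turn": the turn, a rotation vector about the tool's x, y, z in rad, a list of three. In form: [{"claw": claw, "linear": [tx, ty, tz], "turn": [ax, ay, az]}, ...]. A call has 1 to 8 rows; each row is the pose to reach, as a shift and turn from the pose measured when the call began, along the tool's axes at that moment; what a row does not reach only later rows make up. A row lasts 1/8 s, in which the tool goes at most 62.5 mm and 10.7 degrees, less where a joint would pass 70% of its speed; a pose out of reach is approached as far as the arm can. A call with a gripper value outside its range is refused whole. The fingers move at their own pace and stop on an object; "force" is the grip in N (left out, the last holds). Time passes only in rows, so rows that repeat a pose let the fingers close. It gives the time, the measured TCP pose, the force and the opening at its end, in the units of the state.
- get_obs(): the state, without advancing time (a new reading comes with each control period).
- vision.camera(name): name is "scene" or "top" or "wrist"; returns the picture (480x640x3 uint8, blue, green, red); there is no depth.
- vision.camera_info(name): a dict with "camera_matrix" (3x3 intrinsics, pixels), "rvec" (rotation vector, rad) and "tvec" (3), from world to camera coordinates, as OpenCV has them; the wrist camera has in their place "mount" (4x4, takes a point from camera to tool coordinates, whose origin is the TCP and whose axes are the flange's). Camera axes: x right, y down, z forward; pixel columns grow to the right and rows downward; lengths in m; the calibration is good to about 2 mm. A picture is of the moment at which its call begins: read the wrist's pose just before it. camera_info takes no time and is no camera call.
- hand_in(): hands the job in, once; it reports no verdict.
The state is a dict: "time_s": time; "qpos": joint angles; "joint_vel": joint speeds; "tau": joint torques, N m; "ee_pos": TCP position; "eef_rot": TCP orientation; "force": force on the tool from outside, world axes, zero at the start; "moment": the same for the moment, N m; "grip_width": finger opening in m.
Only numpy, scipy, OpenCV 4.12 (cv2) and the standard library are available. Lean on these libraries where they do the work, as an engineer would, in place of code of your own. Each camera call takes 0.05 s, during which the arm holds its last target.

## Working session

There is one attempt and no reset: what is moved stays moved. The work goes in short steps, Python scripts to look and compute and a tool call to move; the robot and the scene stay as the last step left them, time stands still between calls to the robot, and variables do not carry over. Pictures are saved under pics/ and viewed, and the job is handed in when it is done.

Besides the shell and the picture viewer there is one more tool, called as name([rows], argument=value, ...), one row to a line, values as JSON. play_rows: Moves the arm, as the interface text tells. Its arguments: {"type":"object","properties":{"moves":{"type":"array","items":{"type":"object","properties":{"claw":{"type":"number"},"linear":{"type":"array","items":{"type":"number"}},"turn":{"type":"array","items":{"type":"number"}}}}},"force":{"type":"number"}},"required":["moves"]}

```bash
ls; mkdir -p pics
python3 - <<'E'
from station import get_obs, vision
import cv2
print(get_obs())
for n in ["scene","top","wrist"]:
    print(n,vision.camera_info(n)); cv2.imwrite(f"pics/{n}0.png",vision.camera(n))
E
```

```text
pics
{'time_s': 0.0, 'qpos': array([ 1.16439189e+00,  3.00474215e-01,  1.52161663e+00,  1.43249615e-06,
        1.32069135e+00, -6.66272420e-02]), 'joint_vel': array([-3.76602848e-04,  8.82146241e-04, -8.17320747e-05, -2.14664068e-04,
        1.58682002e-03,  5.37465258e-04]), 'tau': array([ 6.75143256e-04, -5.31804836e+01, -3.52735126e+01,  7.08563067e-02,
        2.44116521e-02, -6.48323976e-05]), 'ee_pos': array([0.18320963, 0.51829616, 0.20486959]), 'eef_rot': array([-3.14040585e+00, -8.05812339e-05,  2.80181505e+00]), 'force': array([ 0.57220855,  0.75797449, -0.82692988]), 'moment': array([-0.01505293,  0.01351774,  0.00124685]), 'grip_width': 0.09413896268729167}
scene {'camera_matrix': array([[533.96262295,   0.        , 325.6486885 ],
       [  0.        , 533.96262295, 244.73519954],
       [  0.        ,   0.        ,   1.        ]]), 'rvec': array([ 1.97103011,  1.64620052, -0.58080225]), 'tvec': array([-0.12038615, -0.37863077,  1.64060938])}
top {'camera_matrix': array([[525.76209398,   0.        , 310.40091162],
       [  0.        , 525.76209398, 246.66995699],
       [  0.        ,   0.        ,   1.        ]]), 'rvec': array([ 2.1677404 , -2.15504623,  0.15518651]), 'tvec': array([-0.00381186,  0.59928085,  1.45569297])}
wrist {'camera_matrix': array([[339.36399981,   0.        , 316.7319971 ],
       [  0.        , 339.36399981, 239.51228163],
       [  0.        ,   0.        ,   1.        ]]), 'mount': array([[ 1.63626384e-04, -9.66270801e-01, -2.57528081e-01,
         7.45226375e-02],
       [ 9.99999983e-01,  1.35617408e-04,  1.26523058e-04,
         1.79794125e-05],
       [-8.73302460e-05, -2.57528098e-01,  9.66270806e-01,
        -1.79468806e-01],
       [ 0.00000000e+00,  0.00000000e+00,  0.00000000e+00,
         1.00000000e+00]])}
```

View pics/scene0.png

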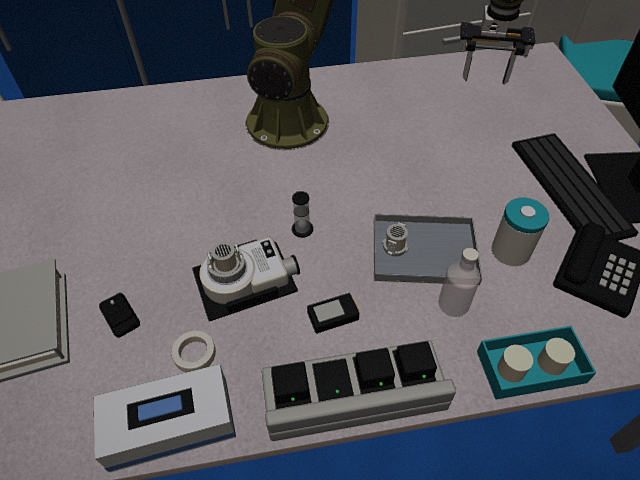

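View pics/top0.png

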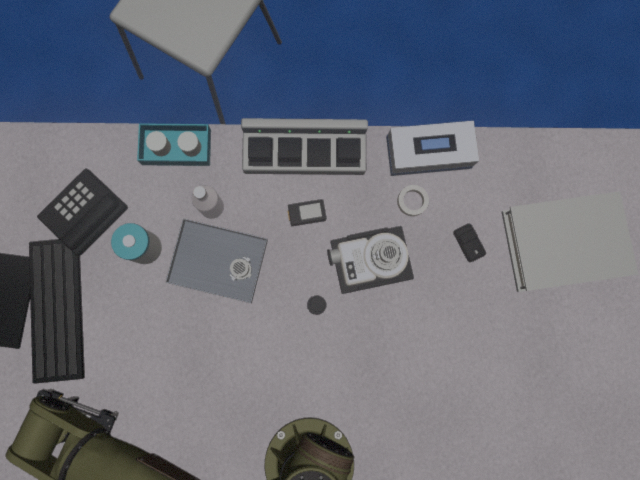

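View pics/wrist0.png

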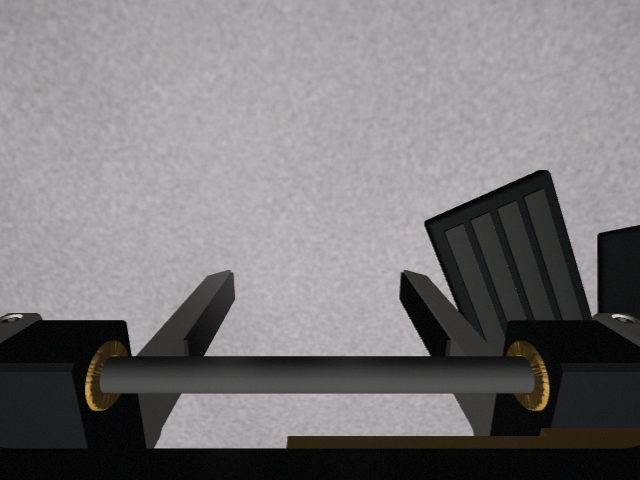

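Top: blower filter near (389,254), old filter (240,268), tray centre about (217,261). Scene: filter near (223,257). Zooming for detail.

Run:
```python
import cv2,numpy as np
t=cv2.imread("pics/top0.png");s=cv2.imread("pics/scene0.png")
a=cv2.resize(t[215:305,325:420],None,fx=6,fy=6,interpolation=cv2.INTER_CUBIC)
b=cv2.resize(s[220:320,185:305],None,fx=6,fy=6,interpolation=cv2.INTER_CUBIC)
c=cv2.resize(t[210:310,160:280],None,fx=6,fy=6,interpolation=cv2.INTER_CUBIC)
cv2.imwrite("pics/a.png",a);cv2.imwrite("pics/b.png",b);cv2.imwrite("pics/c.png",c)
```

```text
(no output)
```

View pics/a.png

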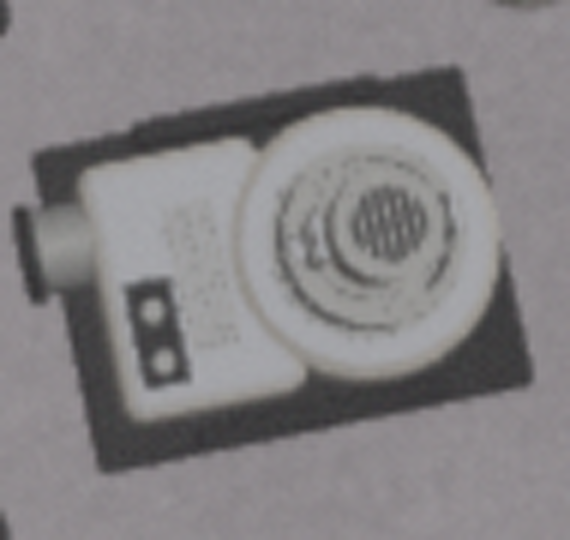

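View pics/b.png

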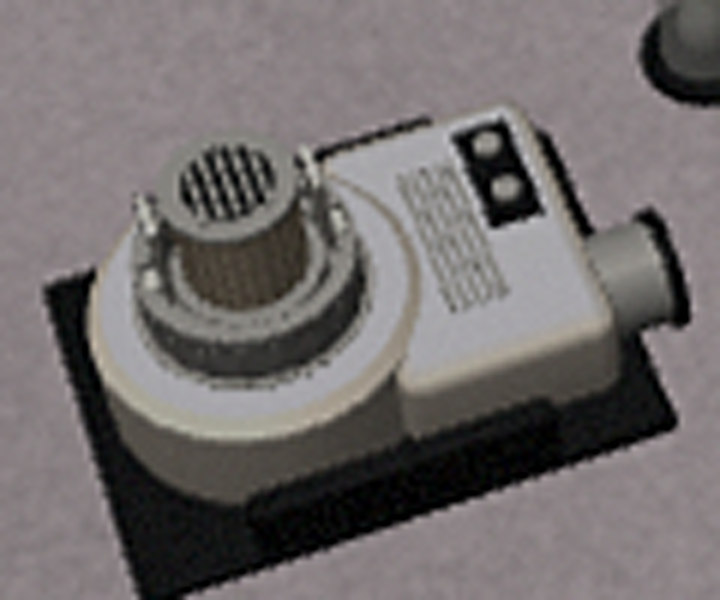

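View pics/c.png

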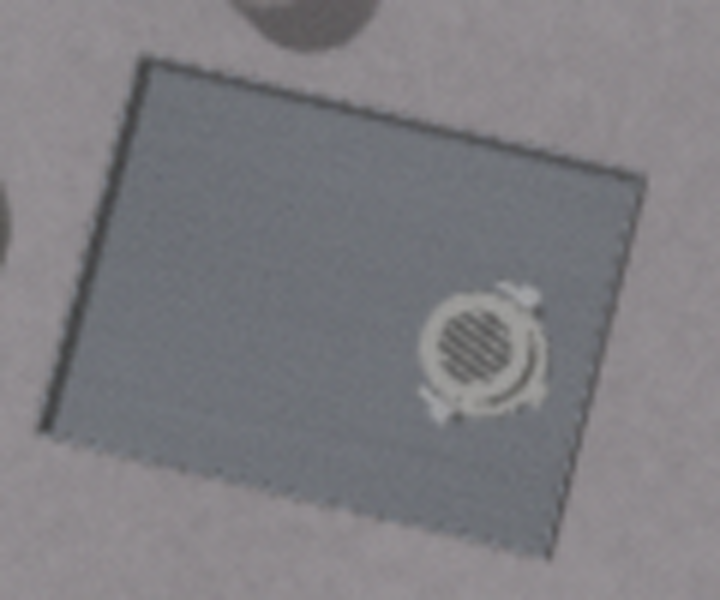

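```bash
cat > h.py <<'E'
import cv2,numpy as np
from scipy.spatial.transform import Rotation as Ro
from station import get_obs, vision
def cam(n,obs=None):
    i=vision.camera_info(n);K=i["camera_matrix"]
    if "mount" in i:
        o=obs or get_obs();T=np.eye(4);T[:3,:3]=Ro.from_euler('xyz',o["eef_rot"]).as_matrix();T[:3,3]=o["ee_pos"]
        W=np.linalg.inv(T@i["mount"]);return K,W[:3,:3],W[:3,3]
    return K,cv2.Rodrigues(i["rvec"])[0],i["tvec"]
def ray(n,px,obs=None):
    K,R,t=cam(n,obs);d=R.T@np.linalg.inv(K)@np.array([*px,1.]);return -R.T@t,d/np.linalg.norm(d)
def onz(n,px,z,obs=None):
    c,d=ray(n,px,obs);return c+d*(z-c[2])/d[2]
def tri(l):
    A=0;b=0
    for n,px,*o in l:
        c,d=ray(n,px,*o);P=np.eye(3)-np.outer(d,d);A=A+P;b=b+P@c
    x=np.linalg.solve(A,b);return x,[np.linalg.norm((np.eye(3)-np.outer(d,d))@(x-c)) for c,d in [ray(n,px,*o) for n,px,*o in l]]
def proj(n,p,obs=None):
    K,R,t=cam(n,obs);q=K@(R@np.array(p)+t);return q[:2]/q[2]
E
python3 - <<'E'
from h import *
print("topplate",tri([("top",(389.8,252)),("scene",(223,250.2))]))
c=[onz("top",(160+u/6,210+v/6),0.028) for u,v in [(145,58),(645,178),(550,558),(42,432)]]
c=np.array(c);print(c,c.mean(0),np.linalg.norm(c-np.roll(c,-1,0),axis=1))
d=c[0]-c[1]+c[3]-c[2];print("tray yaw",np.arctan2(-d[0],d[1]))
print("old top",onz("top",(160+473/6,210+345/6),.063))
a=lambda u,v,z:onz("top",(325+u/6,215+v/6),z)
print("housing 0.07",a(370,243,.07)); p=a(100,470,0);q=a(530,385,0);e=p-q;print("blower yaw",np.arctan2(-e[0],e[1]))
p=a(35,155,0);q=a(460,68,0);e=p-q;print("blower yaw",np.arctan2(-e[0],e[1]))
E
```

```text
topplate (array([ 0.57460634, -0.20923248,  0.13017339]), [np.float64(0.001786994555670855), np.float64(0.0017869945556708263)])
[[0.67640176 0.36249106 0.028     ]
 [0.6200714  0.1225519  0.028     ]
 [0.43942572 0.16435935 0.028     ]
 [0.49720639 0.4044651  0.028     ]] [0.55827632 0.26346685 0.028     ] [0.2464628  0.18542039 0.24696027 0.18404565]
tray yaw -0.2333776870009801
old top [0.53647881 0.19844609 0.063     ]
housing 0.07 [ 0.57191087 -0.21218587  0.07      ]
blower yaw 0.1995915630041926
blower yaw 0.21041975606688787
```

```bash
cat >> h.py <<'E'
def plan(p,rpy):
    o=get_obs();R=Ro.from_euler('xyz',o["eef_rot"]);G=Ro.from_euler('xyz',rpy)
    print("lin mm",(R.inv().apply(np.array(p)-o["ee_pos"])*1000).round(2),"turn",(R.inv()*G).as_rotvec().round(4),"t",o["time_s"],"q",o["qpos"].round(3),"F",o["force"].round(2),"w",o["grip_width"])
E
python3 -c "
from h import *
plan([.574,-.21,.235],[np.pi,0,.203])"
```

```text
lin mm [-611.19 -556.52  -29.53] turn [-4.0000e-04  1.1000e-03  2.5988e+00] t 0.15 q [ 1.164  0.3    1.521  0.     1.321 -0.067] F [-0.38  0.87 -0.08] w 0.09394420760241125
```

play_rows([
  {"claw": 1, "linear": [-20, -18, -20], "turn": [0, 0, 0.1]},
  {"claw": 1, "linear": [-60, -54, -50], "turn": [0, 0, 0.27]},
  {"claw": 1, "linear": [-101, -92, -60], "turn": [0, 0, 0.44]},
  {"claw": 1, "linear": [-143, -130, -60], "turn": [0, 0, 0.61]},
  {"claw": 1, "linear": [-185, -168, -60], "turn": [0, 0, 0.78]},
  {"claw": 1, "linear": [-227, -206, -60], "turn": [0, 0, 0.95]},
  {"claw": 1, "linear": [-268, -244, -60], "turn": [0, 0, 1.12]},
  {"claw": 1, "linear": [-310, -282, -60], "turn": [0, 0, 1.3]},
])

```text
time_s: 1.15
ee_pos: [0.382, 0.1475, 0.2653]
eef_rot: [-3.142, 0.001, 1.496]
force: [0.5, 1.3, 1.2]
grip_width: 0.0941
```

```bash
python3 -c "
from h import *
plan([.574,-.21,.235],[np.pi,0,.203])"
```

```text
lin mm [-342.16  218.15   30.55] turn [4.0000e-04 6.0000e-04 1.2931e+00] t 1.15 q [ 2.790e-01 -6.600e-02  1.790e+00 -1.000e-03  1.418e+00  3.540e-01] F [0.46 1.32 1.15] w 0.0941077005482629
```

play_rows([
  {"claw": 1, "linear": [-45, 29, 0], "turn": [0, 0, 0.17]},
  {"claw": 1, "linear": [-90, 57, 0], "turn": [0, 0, 0.34]},
  {"claw": 1, "linear": [-137, 87, 0], "turn": [0, 0, 0.51]},
  {"claw": 1, "linear": [-183, 117, 5], "turn": [0, 0, 0.68]},
  {"claw": 1, "linear": [-228, 146, 10], "turn": [0, 0, 0.85]},
  {"claw": 1, "linear": [-273, 174, 18], "turn": [0, 0, 1.02]},
  {"claw": 1, "linear": [-316, 202, 25], "turn": [0, 0, 1.18]},
  {"claw": 1, "linear": [-342, 218, 30], "turn": [0, 0, 1.293]},
])

```text
time_s: 2.15
ee_pos: [0.5742, -0.2119, 0.2344]
eef_rot: [-3.142, 0.001, 0.197]
force: [-0.6, 0.4, -0.2]
grip_width: 0.0941
```

play_rows([
  {"claw": 1, "linear": [0, 0, 0], "turn": [0, 0, 0]},
])

```text
time_s: 2.28
ee_pos: [0.5742, -0.2132, 0.2329]
eef_rot: [-3.14, 0.003, 0.195]
force: [-0.5, 0.1, -0.3]
grip_width: 0.0939
```

```bash
python3 -c "
from h import *
plan([.574,-.21,.235],[np.pi,0,.203])
o=get_obs();cv2.imwrite('pics/w1.png',vision.camera('wrist'));print(o['ee_pos'],o['eef_rot'],o['joint_vel'].round(3))
print(proj('wrist',[.5746,-.2092,.130],o))"
```

```text
lin mm [ 0.45 -3.13 -2.06] turn [-0.0013  0.003  -0.0078] t 2.275 q [-4.150e-01  4.250e-01  1.288e+00 -1.000e-03  1.432e+00  9.610e-01] F [-0.5   0.1  -0.34] w 0.09389826641521828
[ 0.57416056 -0.21315327  0.23294225] [-3.14034848e+00  3.04660335e-03  1.95158920e-01] [ 0.013 -0.015  0.016  0.004  0.002 -0.02 ]
[312.37229474 237.45768895]
```

View pics/w1.png

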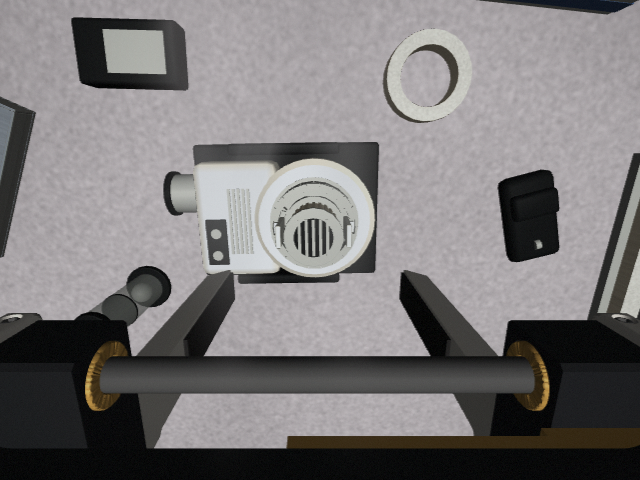

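The wrist view shows the filter top plate at about (314,238), tabs at (278,235) and (350,233). That agrees with the prediction of (312,237). Zooming.

```bash
python3 -c "
from h import *
t=cv2.imread('pics/w1.png');cv2.imwrite('pics/w1z.png',cv2.resize(t[150:285,240:390],None,fx=5,fy=5,interpolation=cv2.INTER_CUBIC)[:600])"
```

```text
(no output)
```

View pics/w1z.png

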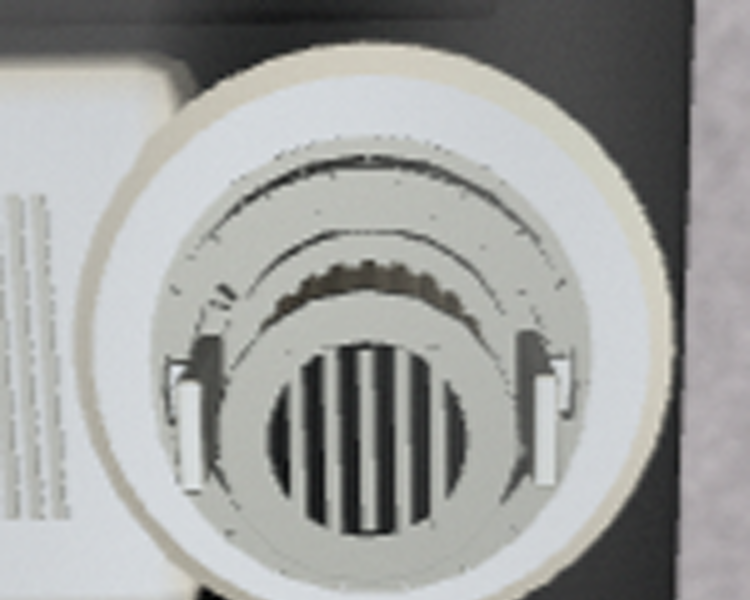

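```bash
python3 -c "
from h import *
i=vision.camera_info('wrist')['mount']
o=dict(ee_pos=np.array([ 0.57416056,-0.21315327,0.23294225]),eef_rot=np.array([-3.14034848,3.04660335e-03,.195158920]))
px=(240+367.5/5,150+438/5)
print(tri([('wrist',px,o),('top',(389.8,252)),('scene',(223,250.2))]))
for z in (.128,.13,.132): print(onz('wrist',px,z,o))
L=(240+179/5,150+435/5);R=(240+557/5,150+431/5)
for z in (.12,.124,.126,.130):
  a=onz('wrist',L,z,o);b=onz('wrist',R,z,o);e=a-b;print(z,(a+b)/2,np.linalg.norm(e),np.arctan2(-e[0],e[1]))
plan([.574,-.21,.18],[np.pi,0,.203])
"
```

```text
(array([ 0.57460629, -0.20956114,  0.13002382]), [np.float64(0.000616408095637642), np.float64(0.0014864839785955592), np.float64(0.002092211477093285)])
[ 0.57414425 -0.21025575  0.128     ]
[ 0.57466428 -0.21017521  0.13      ]
[ 0.57518431 -0.21009466  0.132     ]
0.12 [ 0.57298103 -0.21047431  0.12      ] 0.0672542143739166 0.20653963065172398
0.124 [ 0.57400854 -0.21031464  0.124     ] 0.06633349983912558 0.20653963065172282
0.126 [ 0.5745223 -0.2102348  0.126    ] 0.06587314257173012 0.20653963065172382
0.13 [ 0.57554981 -0.21007513  0.13      ] 0.06495242803693915 0.2065396306517242
lin mm [ 0.63 -2.14 53.35] turn [-0.0011  0.0028 -0.0056] t 2.325 q [-4.140e-01  4.240e-01  1.289e+00 -1.000e-03  1.432e+00  9.600e-01] F [-0.74  0.53  0.26] w 0.0939329633821129
```

```bash
python3 -c "
from h import *
plan([.5744,-.2102,.097],[np.pi,0,.2065])
"
```

```text
lin mm [  1.21  -1.77 136.35] turn [-0.0011  0.0028 -0.0091] t 2.325 q [-4.140e-01  4.240e-01  1.289e+00 -1.000e-03  1.432e+00  9.600e-01] F [-0.74  0.53  0.26] w 0.0939329633821129
```

play_rows([
  {"claw": 1, "linear": [1.2, -1.8, 25], "turn": [-0.001, 0.003, -0.009]},
  {"claw": 1, "linear": [1.2, -1.8, 50], "turn": [-0.001, 0.003, -0.009]},
  {"claw": 1, "linear": [1.2, -1.8, 75], "turn": [-0.001, 0.003, -0.009]},
  {"claw": 1, "linear": [1.2, -1.8, 90], "turn": [-0.001, 0.003, -0.009]},
  {"claw": 1, "linear": [1.2, -1.8, 92], "turn": [-0.001, 0.003, -0.009]},
  {"claw": 1, "linear": [1.2, -1.8, 92], "turn": [-0.001, 0.003, -0.009]},
])

```text
time_s: 3.08
ee_pos: [0.5748, -0.2101, 0.1423]
eef_rot: [3.141, -0.001, 0.207]
force: [-0.4, 0.3, -0.2]
grip_width: 0.0941
```

```bash
python3 -c "
from h import *
plan([.5744,-.2102,.097],[np.pi,0,.2065])
o=get_obs();cv2.imwrite('pics/w2.png',vision.camera('wrist'));print(o['ee_pos'],o['eef_rot'],o['joint_vel'].round(3))
print(proj('wrist',[.5744,-.2102,.130],o))"
```

```text
lin mm [-5.200e-01 -2.000e-02  4.534e+01] turn [ 0.0006 -0.0013  0.0006] t 3.075 q [-0.41   0.491  1.407  0.     1.243  0.953] F [-0.37  0.29 -0.18] w 0.0941111782019625
[ 0.57484987 -0.21009545  0.14233646] [ 3.14101991e+00 -1.28585231e-03  2.07061437e-01] [-0.001 -0.003 -0.005 -0.     0.001  0.002]
[316.61576404 278.34379157]
```

View pics/w2.png

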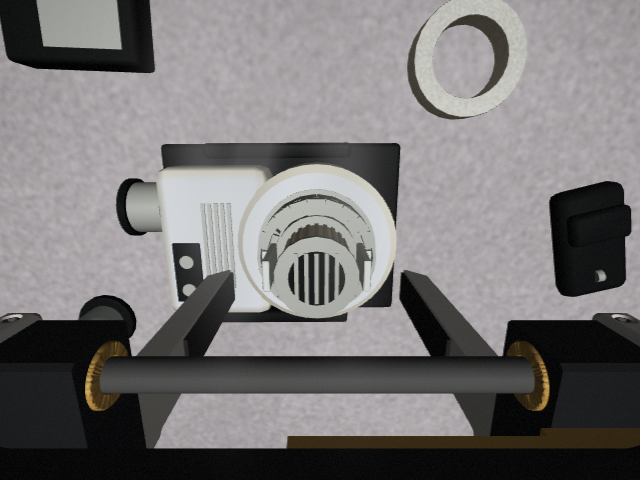

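Top plate is centred at about (317,278), which matches the prediction of (316.6,278.3). Descending.

play_rows([
  {"claw": 1, "linear": [-0.4, 0, 12], "turn": [0, -0.001, 0]},
  {"claw": 1, "linear": [-0.4, 0, 25], "turn": [0, -0.001, 0]},
  {"claw": 1, "linear": [-0.4, 0, 37], "turn": [0, -0.001, 0]},
  {"claw": 1, "linear": [-0.4, 0, 43], "turn": [0, -0.001, 0]},
  {"claw": 1, "linear": [-0.4, 0, 45], "turn": [0, -0.001, 0]},
  {"claw": 1, "linear": [-0.4, 0, 45], "turn": [0, -0.001, 0]},
])

```text
time_s: 3.88
ee_pos: [0.5747, -0.2104, 0.0976]
eef_rot: [3.141, -0.001, 0.207]
force: [0.0, 0.3, -0.4]
grip_width: 0.0939
```

```bash
python3 -c "
from h import *
plan([.5744,-.2102,.097],[np.pi,0,.2065])
cv2.imwrite('pics/w3.png',vision.camera('wrist'));s=vision.camera('scene');cv2.imwrite('pics/s3.png',cv2.resize(s[190:310,170:310],None,fx=5,fy=5,interpolation=cv2.INTER_CUBIC))"
```

```text
lin mm [-0.25 -0.22  0.59] turn [ 0.0009 -0.0007  0.0004] t 3.875 q [-0.411  0.538  1.447 -0.     1.156  0.953] F [ 0.03  0.35 -0.41] w 0.0938833047341472
```

View pics/w3.png

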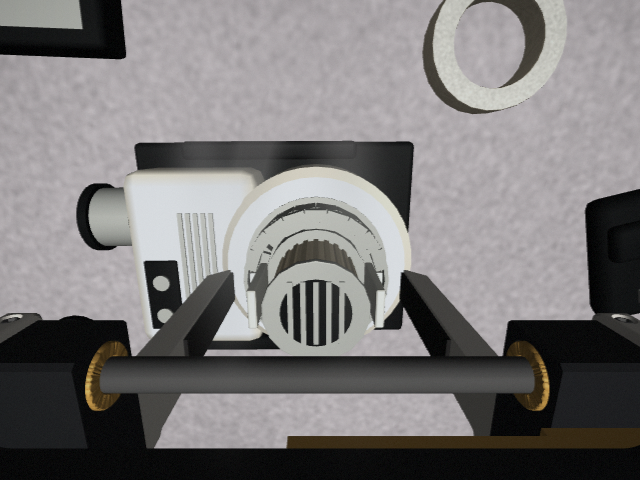

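View pics/s3.png

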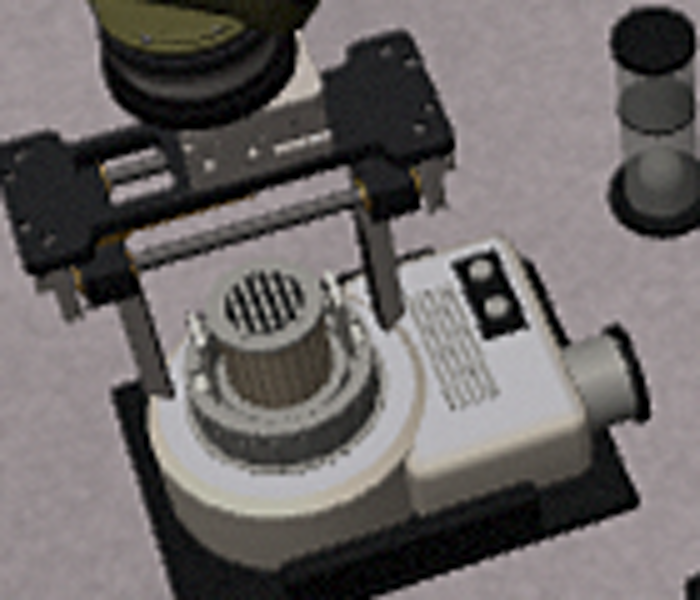

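Fingers flank the tabs centrally. Closing with 30 N.

play_rows([
  {"claw": 0.55, "linear": [0, 0, 0], "turn": [0, 0, 0]},
  {"claw": 0.5, "linear": [0, 0, 0], "turn": [0, 0, 0]},
  {"claw": 0.5, "linear": [0, 0, 0], "turn": [0, 0, 0]},
  {"claw": 0.45, "linear": [0, 0, 0], "turn": [0, 0, 0]},
  {"claw": 0.45, "linear": [0, 0, 0], "turn": [0, 0, 0]},
], force=30)

```text
time_s: 4.6
ee_pos: [0.5748, -0.2104, 0.0981]
eef_rot: [3.14, -0.001, 0.207]
force: [-0.2, 0.7, 2.4]
grip_width: 0.0542
```

```bash
python3 -c "
from h import *
plan([.5744,-.2102,.097],[np.pi,0,.2065]);o=get_obs();print(o['moment'],o['ee_pos'])"
```

```text
lin mm [-0.4  -0.28  1.09] turn [ 0.0013 -0.0013  0.0004] t 4.6 q [-0.411  0.537  1.446 -0.     1.156  0.953] F [-0.2   0.68  2.35] w 0.05422075532893379
[0.14680409 0.33974918 0.0174489 ] [ 0.57484304 -0.21038909  0.09809107]
```

```bash
python3 -c "
from h import *
w=vision.camera('wrist');s=vision.camera('scene')
a=cv2.resize(w[180:370,200:440],None,fx=2.4,fy=2.4);b=cv2.resize(s[225:300,180:280],None,fx=6,fy=6,interpolation=cv2.INTER_CUBIC)
cv2.imwrite('pics/w4.png',a);cv2.imwrite('pics/s4.png',b)"
```

```text
(no output)
```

View pics/w4.png

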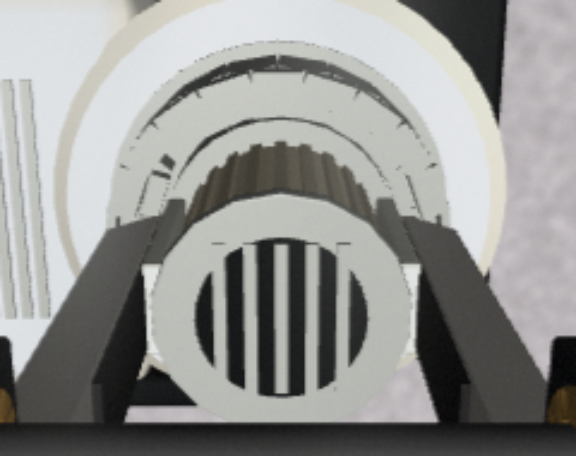

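View pics/s4.png

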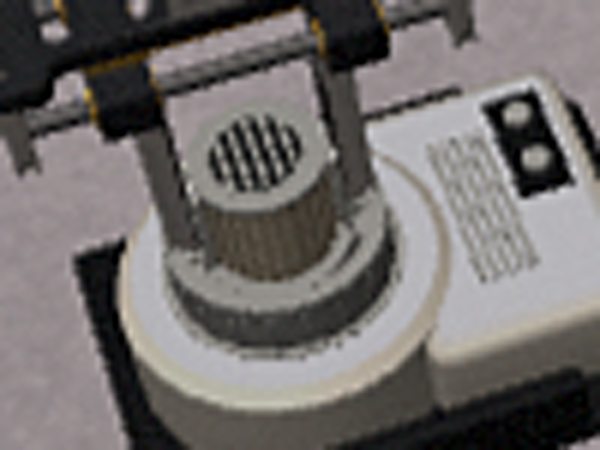

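play_rows([
  {"claw": 0.45, "linear": [0, 0, 0.3], "turn": [0, 0, -0.03]},
  {"claw": 0.45, "linear": [0, 0, 0.3], "turn": [0, 0, -0.06]},
  {"claw": 0.45, "linear": [0, 0, 0.3], "turn": [0, 0, -0.1]},
  {"claw": 0.45, "linear": [0, 0, 0.3], "turn": [0, 0, -0.14]},
  {"claw": 0.45, "linear": [0, 0, 0.3], "turn": [0, 0, -0.17]},
  {"claw": 0.45, "linear": [0, 0, 0.3], "turn": [0, 0, -0.2]},
  {"claw": 0.45, "linear": [0, 0, 0.3], "turn": [0, 0, -0.2]},
])

```text
time_s: 5.58
ee_pos: [0.5749, -0.2105, 0.0978]
eef_rot: [3.14, -0.001, 0.407]
force: [0.8, -1.2, 4.5]
grip_width: 0.0545
```

```bash
cat > st.py <<'E'
from h import *
o=get_obs();print(o['time_s'],'M',o['moment'].round(3),'F',o['force'].round(2),'p',o['ee_pos'].round(5),'rot',o['eef_rot'].round(4),'deg',np.degrees(o['eef_rot'][2]-.2065).round(2),'w',o['grip_width'].round(5),'q',o['qpos'].round(2))
E
python3 st.py
```

```text
Traceback (most recent call last):
  File "st.py", line 2, in <module>
    o=get_obs();print(o['time_s'],'M',o['moment'].round(3),'F',o['force'].round(2),'p',o['ee_pos'].round(5),'rot',o['eef_rot'].round(4),'deg',np.degrees(o['eef_rot'][2]-.2065).round(2),'w',o['grip_width'].round(5),'q',o['qpos'].round(2))
                                                                                                                                                                                             ^^^^^^^^^^^^^^^^^^^^^
AttributeError: 'float' object has no attribute 'round'
```

```bash
sed -i "s/o\['grip_width'\].round(5)/o['grip_width']/" st.py
python3 st.py; python3 -c "
from h import *
w=vision.camera('wrist');a=cv2.resize(w[180:370,200:440],None,fx=2.4,fy=2.4);cv2.imwrite('pics/w5.png',a)"
```

```text
5.575 M [-0.101  0.06   0.059] F [ 0.79 -1.2   4.51] p [ 0.57489 -0.21046  0.09778] rot [ 3.1399e+00 -1.1000e-03  4.0730e-01] deg 11.51 w 0.054455650440546 q [-0.41  0.54  1.45 -0.    1.16  0.75]
```

View pics/w5.png

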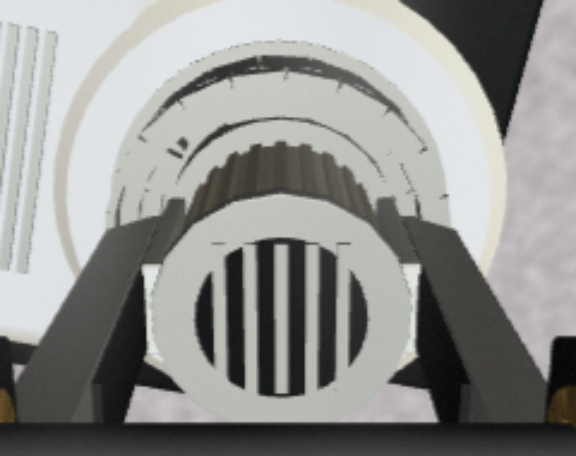

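The filter turns with the gripper: its grille stays aligned in the wrist view.

play_rows([
  {"claw": 0.45, "linear": [0, 0, 0], "turn": [0, 0, -0.04]},
  {"claw": 0.45, "linear": [0, 0, 0], "turn": [0, 0, -0.08]},
  {"claw": 0.45, "linear": [0, 0, 0], "turn": [0, 0, -0.12]},
  {"claw": 0.45, "linear": [0, 0, 0], "turn": [0, 0, -0.16]},
  {"claw": 0.45, "linear": [0, 0, 0], "turn": [0, 0, -0.2]},
  {"claw": 0.45, "linear": [0, 0, 0], "turn": [0, 0, -0.24]},
  {"claw": 0.45, "linear": [0, 0, 0], "turn": [0, 0, -0.26]},
])

```text
time_s: 6.5
ee_pos: [0.5749, -0.2104, 0.0978]
eef_rot: [3.14, -0.001, 0.667]
force: [0.1, -0.7, 3.4]
grip_width: 0.0545
```

```bash
python3 st.py
```

```text
6.5 M [-0.033  0.13  -0.074] F [ 0.09 -0.73  3.35] p [ 0.57488 -0.21043  0.09777] rot [ 3.1397e+00 -6.0000e-04  6.6720e-01] deg 26.4 w 0.054452788064011284 q [-0.41  0.54  1.45 -0.    1.16  0.49]
```

play_rows([
  {"claw": 0.45, "linear": [0, 0, 0], "turn": [0, 0, -0.015]},
  {"claw": 0.45, "linear": [0, 0, 0], "turn": [0, 0, -0.03]},
  {"claw": 0.45, "linear": [0, 0, 0], "turn": [0, 0, -0.045]},
])

```text
time_s: 6.88
ee_pos: [0.5749, -0.2104, 0.0978]
eef_rot: [3.14, -0.001, 0.713]
force: [-0.4, -0.4, 3.3]
grip_width: 0.0545
```

```bash
python3 st.py
```

```text
6.875 M [ 0.011  0.132 -0.082] F [-0.35 -0.42  3.3 ] p [ 0.57487 -0.21042  0.09776] rot [ 3.1398e+00 -5.0000e-04  7.1300e-01] deg 29.02 w 0.054467423391612826 q [-0.41  0.54  1.45 -0.    1.16  0.45]
```

play_rows([
  {"claw": 0.45, "linear": [0, 0, 0], "turn": [0, 0, -0.015]},
  {"claw": 0.45, "linear": [0, 0, 0], "turn": [0, 0, -0.03]},
  {"claw": 0.45, "linear": [0, 0, 0], "turn": [0, 0, -0.045]},
])

```text
time_s: 7.25
ee_pos: [0.5749, -0.2104, 0.0978]
eef_rot: [3.14, -0.0, 0.759]
force: [0.3, -0.0, 3.5]
grip_width: 0.0541
```

```bash
python3 st.py
```

```text
7.25 M [-0.003  0.107 -0.111] F [ 0.26 -0.04  3.52] p [ 0.57489 -0.21044  0.09779] rot [ 3.1397e+00 -5.0000e-04  7.5890e-01] deg 31.65 w 0.054060085203243416 q [-0.41  0.54  1.45 -0.    1.16  0.4 ]
```

play_rows([
  {"claw": 0.45, "linear": [0, 0, 0], "turn": [0, 0, -0.015]},
  {"claw": 0.45, "linear": [0, 0, 0], "turn": [0, 0, -0.03]},
])

```text
time_s: 7.5
ee_pos: [0.5749, -0.2104, 0.0977]
eef_rot: [3.14, -0.0, 0.79]
force: [1.0, 0.3, 4.4]
grip_width: 0.0544
```

```bash
python3 st.py
```

```text
7.5 M [-0.064  0.064 -0.058] F [1.   0.35 4.37] p [ 0.57485 -0.21042  0.09774] rot [ 3.1398e+00 -3.0000e-04  7.9000e-01] deg 33.43 w 0.05438802831836445 q [-0.41  0.54  1.45 -0.    1.16  0.37]
```

play_rows([
  {"claw": 0.45, "linear": [0, 0, 0], "turn": [0, 0, -0.015]},
  {"claw": 0.45, "linear": [0, 0, 0], "turn": [0, 0, -0.03]},
  {"claw": 0.45, "linear": [0, 0, 0], "turn": [0, 0, -0.045]},
])

```text
time_s: 7.88
ee_pos: [0.5749, -0.2104, 0.0978]
eef_rot: [3.14, -0.0, 0.836]
force: [-0.2, -0.0, 3.5]
grip_width: 0.0545
```

```bash
python3 st.py
```

```text
7.875 M [-0.011  0.051 -0.057] F [-0.21 -0.03  3.47] p [ 0.57489 -0.21042  0.09778] rot [ 3.1397e+00 -4.0000e-04  8.3590e-01] deg 36.06 w 0.054462916939426745 q [-0.41  0.54  1.45 -0.    1.16  0.32]
```

play_rows([
  {"claw": 0.45, "linear": [0, 0, 0], "turn": [0, 0, -0.015]},
  {"claw": 0.45, "linear": [0, 0, 0], "turn": [0, 0, -0.03]},
  {"claw": 0.45, "linear": [0, 0, 0], "turn": [0, 0, -0.045]},
])

```text
time_s: 8.25
ee_pos: [0.5749, -0.2104, 0.0977]
eef_rot: [3.14, -0.0, 0.882]
force: [0.6, 0.5, 3.6]
grip_width: 0.0544
```

```bash
python3 st.py
```

```text
8.25 M [-0.063  0.078 -0.081] F [0.64 0.53 3.62] p [ 0.57485 -0.21043  0.09775] rot [ 3.1397e+00 -2.0000e-04  8.8190e-01] deg 38.7 w 0.05440027073725995 q [-0.41  0.54  1.45 -0.    1.16  0.28]
```

play_rows([
  {"claw": 0.45, "linear": [0, 0, 0], "turn": [0, 0, -0.015]},
  {"claw": 0.45, "linear": [0, 0, 0], "turn": [0, 0, -0.03]},
  {"claw": 0.45, "linear": [0, 0, 0], "turn": [0, 0, -0.045]},
])

```text
time_s: 8.62
ee_pos: [0.5749, -0.2104, 0.0977]
eef_rot: [3.14, -0.0, 0.928]
force: [-0.3, 0.4, 3.3]
grip_width: 0.0544
```

```bash
python3 st.py
```

```text
8.625 M [-0.092  0.082 -0.014] F [-0.32  0.43  3.28] p [ 0.57485 -0.21041  0.09775] rot [ 3.1397e+00 -1.0000e-04  9.2800e-01] deg 41.34 w 0.054360164476843296 q [-0.41  0.54  1.45 -0.    1.16  0.23]
```

play_rows([
  {"claw": 0.45, "linear": [0, 0, 0], "turn": [0, 0, -0.015]},
  {"claw": 0.45, "linear": [0, 0, 0], "turn": [0, 0, -0.03]},
  {"claw": 0.45, "linear": [0, 0, 0], "turn": [0, 0, -0.045]},
])

```text
time_s: 9.0
ee_pos: [0.5749, -0.2105, 0.0978]
eef_rot: [3.14, -0.0, 0.974]
force: [-0.7, 0.7, 2.9]
grip_width: 0.0541
```

```bash
python3 st.py
```

```text
9.0 M [-0.06   0.097 -0.083] F [-0.71  0.67  2.86] p [ 0.57487 -0.21046  0.09777] rot [ 3.1397 -0.      0.9739] deg 43.97 w 0.05406292039613251 q [-0.41  0.54  1.45 -0.    1.16  0.19]
```

play_rows([
  {"claw": 0.45, "linear": [0, 0, 0], "turn": [0, 0, -0.015]},
  {"claw": 0.45, "linear": [0, 0, 0], "turn": [0, 0, -0.03]},
  {"claw": 0.45, "linear": [0, 0, 0], "turn": [0, 0, -0.045]},
])

```text
time_s: 9.38
ee_pos: [0.5749, -0.2104, 0.0978]
eef_rot: [3.14, 0.0, 1.02]
force: [0.1, 0.3, 3.7]
grip_width: 0.0547
```

```bash
python3 st.py
```

```text
9.375 M [ 0.015  0.112 -0.073] F [0.1  0.27 3.7 ] p [ 0.57487 -0.21042  0.09776] rot [3.1397 0.     1.02  ] deg 46.61 w 0.054688069297644755 q [-0.41  0.54  1.45 -0.    1.16  0.14]
```

play_rows([
  {"claw": 0.45, "linear": [0, 0, 0], "turn": [0, 0, -0.015]},
  {"claw": 0.45, "linear": [0, 0, 0], "turn": [0, 0, -0.03]},
  {"claw": 0.45, "linear": [0, 0, 0], "turn": [0, 0, -0.045]},
])

```text
time_s: 9.75
ee_pos: [0.5749, -0.2104, 0.0978]
eef_rot: [3.14, 0.0, 1.066]
force: [0.2, -1.0, 3.9]
grip_width: 0.0546
```

```bash
python3 st.py
```

```text
9.75 M [-0.043  0.033 -0.062] F [ 0.2  -0.99  3.86] p [ 0.57486 -0.21041  0.09776] rot [3.1397e+00 1.0000e-04 1.0659e+00] deg 49.24 w 0.05456688430630918 q [-0.41  0.54  1.45 -0.    1.16  0.09]
```

play_rows([
  {"claw": 0.45, "linear": [0, 0, 0], "turn": [0, 0, -0.015]},
  {"claw": 0.45, "linear": [0, 0, 0], "turn": [0, 0, -0.03]},
  {"claw": 0.45, "linear": [0, 0, 0], "turn": [0, 0, -0.045]},
])

```text
time_s: 10.12
ee_pos: [0.5747, -0.2104, 0.0977]
eef_rot: [3.14, 0.0, 1.111]
force: [-1.8, 2.1, 4.0]
grip_width: 0.0539
```

```bash
python3 st.py
```

```text
10.125 M [ 0.175  0.537 -0.819] F [-1.82  2.07  4.  ] p [ 0.57472 -0.21037  0.09771] rot [3.1402e+00 1.0000e-04 1.1114e+00] deg 51.85 w 0.05393162874987187 q [-0.41  0.54  1.45 -0.    1.16  0.05]
```

Stop felt at about 51° (Mz −0.82 N m). Easing back right away.

play_rows([
  {"claw": 0.45, "linear": [0, 0, 0], "turn": [0, 0, 0.018]},
  {"claw": 0.45, "linear": [0, 0, 0], "turn": [0, 0, 0.018]},
])

```text
time_s: 10.38
ee_pos: [0.5747, -0.2104, 0.0977]
eef_rot: [3.14, 0.0, 1.093]
force: [-1.6, -0.4, 4.8]
grip_width: 0.0544
```

```bash
python3 st.py; python3 -c "
from h import *
w=vision.camera('wrist');a=cv2.resize(w[180:370,200:440],None,fx=2.4,fy=2.4);cv2.imwrite('pics/w6.png',a)"
```

```text
10.375 M [ 0.092  0.398 -0.398] F [-1.59 -0.39  4.76] p [ 0.57469 -0.21036  0.09773] rot [3.1402e+00 1.0000e-04 1.0929e+00] deg 50.78 w 0.05441373170785095 q [-0.41  0.54  1.45 -0.    1.16  0.07]
```

View pics/w6.png

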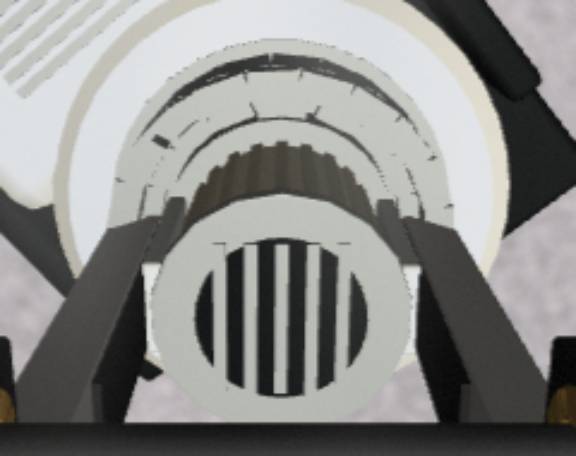

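Still resting on the stop at −0.4 N m. I'll relieve the rest of the twist and start lifting carefully.

play_rows([
  {"claw": 0.45, "linear": [0, 0, 0], "turn": [0, 0, 0.012]},
  {"claw": 0.45, "linear": [0, 0, -0.5], "turn": [0, 0, 0.012]},
  {"claw": 0.45, "linear": [0, 0, -1.2], "turn": [0, 0, 0.012]},
  {"claw": 0.45, "linear": [0, 0, -2], "turn": [0, 0, 0.012]},
])

```text
time_s: 10.92
ee_pos: [0.5747, -0.2103, 0.0994]
eef_rot: [3.14, 0.0, 1.081]
force: [1.0, -0.6, -1.2]
grip_width: 0.0543
```

```bash
python3 st.py
```

```text
10.925 M [-0.166 -0.125 -0.158] F [ 0.99 -0.61 -1.18] p [ 0.57465 -0.21035  0.09945] rot [3.1405e+00 1.0000e-04 1.0813e+00] deg 50.12 w 0.0543107099507697 q [-0.41  0.54  1.45 -0.    1.16  0.08]
```

play_rows([
  {"claw": 0.45, "linear": [0, 0, -1.5], "turn": [0, 0, 0]},
  {"claw": 0.45, "linear": [0, 0, -3], "turn": [0, 0, 0]},
  {"claw": 0.45, "linear": [0, 0, -4.5], "turn": [0, 0, 0]},
])

```text
time_s: 11.3
ee_pos: [0.5745, -0.2103, 0.1041]
eef_rot: [3.141, 0.0, 1.081]
force: [0.3, 0.2, -2.0]
grip_width: 0.0541
```

```bash
python3 st.py
```

```text
11.3 M [-0.047  0.078 -0.049] F [ 0.28  0.22 -2.04] p [ 0.57455 -0.21032  0.10408] rot [3.1408e+00 2.0000e-04 1.0815e+00] deg 50.13 w 0.05407505034650729 q [-0.41  0.53  1.44 -0.    1.17  0.08]
```

Free: the load is about the filter's weight. Lifting on, straight up.

play_rows([
  {"claw": 0.45, "linear": [0, 0, -5], "turn": [0, 0, 0]},
  {"claw": 0.45, "linear": [0, 0, -10], "turn": [0, 0, 0]},
  {"claw": 0.45, "linear": [0, 0, -16], "turn": [0, 0, 0]},
  {"claw": 0.45, "linear": [0, 0, -22], "turn": [0, 0, 0]},
  {"claw": 0.45, "linear": [0, 0, -32], "turn": [0, 0, 0]},
  {"claw": 0.45, "linear": [0, 0, -45], "turn": [0, 0, 0]},
  {"claw": 0.45, "linear": [0, 0, -60], "turn": [0, 0, 0]},
  {"claw": 0.45, "linear": [0, 0, -75], "turn": [0, 0, 0]},
])

```text
time_s: 12.3
ee_pos: [0.5746, -0.2103, 0.1804]
eef_rot: [3.14, 0.0, 1.082]
force: [-0.5, 0.3, -2.1]
grip_width: 0.0543
```

```bash
python3 st.py; python3 -c "
from h import *
w=vision.camera('wrist');cv2.imwrite('pics/w7.png',w);cv2.imwrite('pics/s7.png',vision.camera('scene'))
plan([.573,.324,.19],[np.pi,0,1.08])"
```

```text
12.3 M [-0.088  0.114  0.005] F [-0.52  0.3  -2.14] p [ 0.5746  -0.21028  0.18045] rot [3.1402e+00 1.0000e-04 1.0815e+00] deg 50.14 w 0.05433554700941929 q [-0.41  0.46  1.37 -0.    1.32  0.08]
lin mm [ 470.8  -253.14   -9.58] turn [ 0.0041 -0.0001  0.0015] t 12.4 q [-0.411  0.456  1.364 -0.     1.317  0.079] F [ 0.01  0.15 -1.42] w 0.054137629824586066
```

View pics/w7.png

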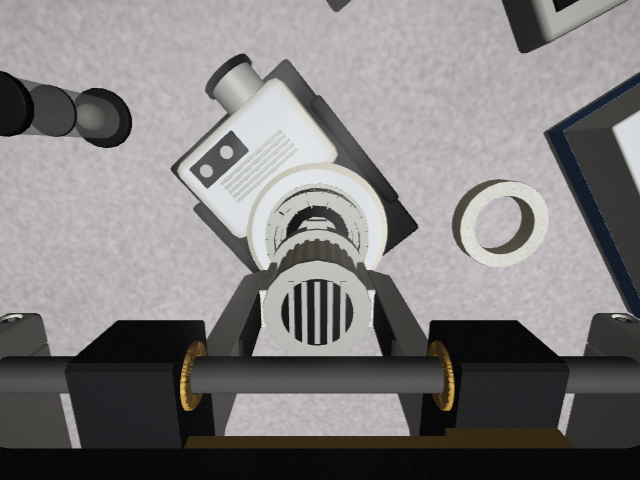

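View pics/s7.png

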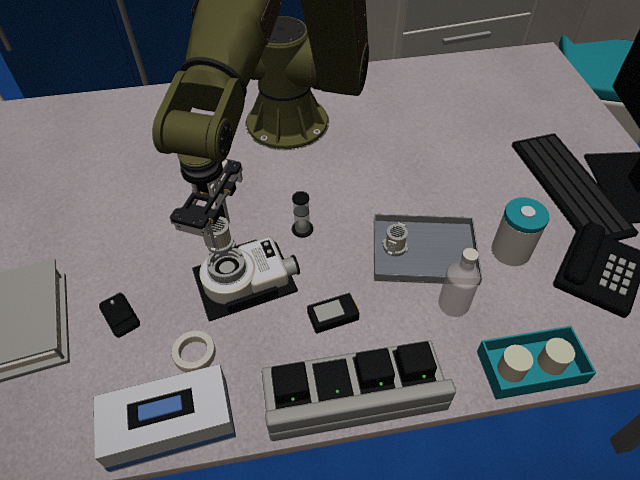

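```bash
python3 -c "
from h import *
t=vision.camera('top');cv2.imwrite('pics/t8.png',cv2.resize(t[170:310,90:280],None,fx=4,fy=4,interpolation=cv2.INTER_CUBIC))"
```

```text
(no output)
```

View pics/t8.png

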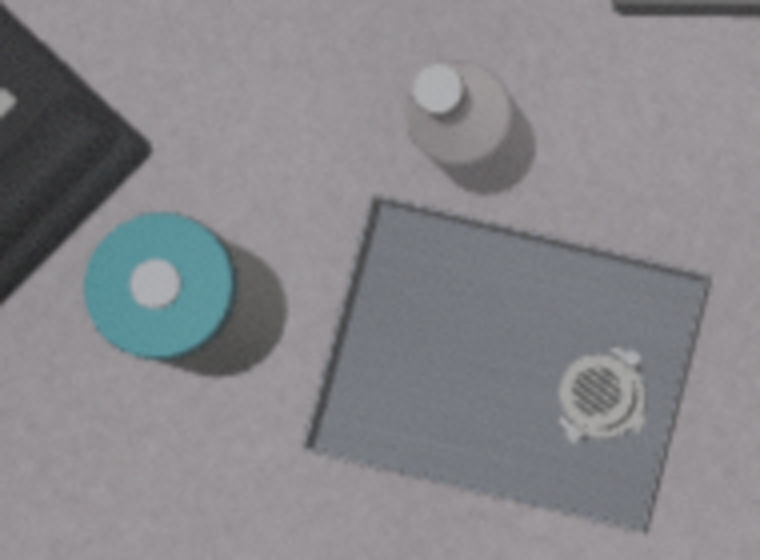

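```bash
python3 -c "
from h import *
f=lambda u,v,z:onz('top',(90+u/4,170+v/4),z)
sp=f(438,90,.19);wi=f(160,285,.148);print(sp,wi)
c=np.array([.5583,.2635]);y=np.array([.2312,.9729]);x=np.array([.9729,-.2312]);old=np.array([.5365,.1984])
print('old in tray',(old-c)@x,(old-c)@y)
for dx in (0,-.015):
  for dy in (.0625,.055):
    p=c+dx*x+dy*y
    for yaw in (1.08,.8,.3,0,-.233,-.6,1.4,1.6,2.):
        jy=np.array([np.sin(yaw),-np.cos(yaw)]);jx=np.array([np.cos(yaw),np.sin(yaw)])
        def cl(q,r):
            d=q[:2]-p;a=abs(d@jx)-.0375;b=abs(d@jy)-.0885
            return np.hypot(max(a,0),max(b,0))-r
        print(p.round(3),yaw,'spray',round(cl(sp,.036),3),'wipes',round(cl(wi,.049),3),'camside jx.spray',((sp[:2]-p)@jx).round(3),((wi[:2]-p)@jx).round(3))
"
```

```text
[0.71855674 0.28852441 0.19      ] [0.59621433 0.47452945 0.148     ]
old in tray -0.006158100000000035 -0.06837595000000003
[0.573 0.324] 1.08 spray 0.021 wipes 0.057 camside jx.spray 0.037 0.144
[0.573 0.324] 0.8 spray 0.02 wipes 0.038 camside jx.spray 0.076 0.124
[0.573 0.324] 0.3 spray 0.055 wipes 0.007 camside jx.spray 0.129 0.067
[0.573 0.324] 0 spray 0.072 wipes 0.013 camside jx.spray 0.146 0.023
[0.573 0.324] -0.233 spray 0.077 wipes 0.014 camside jx.spray 0.15 -0.012
[0.573 0.324] -0.6 spray 0.067 wipes 0.007 camside jx.spray 0.141 -0.065
[0.573 0.324] 1.4 spray 0.025 wipes 0.066 camside jx.spray -0.01 0.152
[0.573 0.324] 1.6 spray 0.02 wipes 0.063 camside jx.spray -0.04 0.149
[0.573 0.324] 2.0 spray 0.027 wipes 0.04 camside jx.spray -0.093 0.127
[0.571 0.317] 1.08 spray 0.019 wipes 0.064 camside jx.spray 0.044 0.151
[0.571 0.317] 0.8 spray 0.022 wipes 0.044 camside jx.spray 0.082 0.131
[0.571 0.317] 0.3 spray 0.059 wipes 0.015 camside jx.spray 0.133 0.071
[0.571 0.317] 0 spray 0.074 wipes 0.02 camside jx.spray 0.148 0.025
[0.571 0.317] -0.233 spray 0.077 wipes 0.022 camside
[... 895 characters left out ...]
.0 spray 0.041 wipes 0.031 camside jx.spray -0.102 0.118
[0.556 0.32 ] 1.08 spray 0.034 wipes 0.068 camside jx.spray 0.048 0.155
[0.556 0.32 ] 0.8 spray 0.037 wipes 0.052 camside jx.spray 0.09 0.138
[0.556 0.32 ] 0.3 spray 0.072 wipes 0.017 camside jx.spray 0.145 0.084
[0.556 0.32 ] 0 spray 0.089 wipes 0.017 camside jx.spray 0.162 0.04
[0.556 0.32 ] -0.233 spray 0.092 wipes 0.022 camside jx.spray 0.165 0.003
[0.556 0.32 ] -0.6 spray 0.078 wipes 0.014 camside jx.spray 0.152 -0.054
[0.556 0.32 ] 1.4 spray 0.041 wipes 0.072 camside jx.spray -0.004 0.159
[0.556 0.32 ] 1.6 spray 0.037 wipes 0.066 camside jx.spray -0.037 0.153
[0.556 0.32 ] 2.0 spray 0.039 wipes 0.038 camside jx.spray -0.097 0.124
```

```bash
python3 -c "
from h import *
plan([.561,.322,.19],[np.pi,0,1.08])"
```

```text
lin mm [ 463.42 -262.38  -10.6 ] turn [0.0025 0.0001 0.0015] t 12.45 q [-0.411  0.457  1.366 -0.     1.316  0.079] F [ 0.86  0.07 -1.58] w 0.05417528371421429
```

play_rows([
  {"claw": 0.45, "linear": [8, -5, -4], "turn": [0, 0, 0]},
  {"claw": 0.45, "linear": [26, -15, -8], "turn": [0, 0, 0]},
  {"claw": 0.45, "linear": [53, -30, -10], "turn": [0, 0, 0]},
  {"claw": 0.45, "linear": [86, -49, -10], "turn": [0, 0, 0]},
  {"claw": 0.45, "linear": [119, -67, -10], "turn": [0, 0, 0]},
  {"claw": 0.45, "linear": [152, -86, -10], "turn": [0, 0, 0]},
  {"claw": 0.45, "linear": [185, -105, -10], "turn": [0, 0, 0]},
  {"claw": 0.45, "linear": [218, -123, -10], "turn": [0, 0, 0]},
])

```text
time_s: 13.45
ee_pos: [0.568, 0.0424, 0.1899]
eef_rot: [3.139, -0.0, 1.082]
force: [0.5, 0.4, -2.0]
grip_width: 0.0542
```

```bash
python3 -c "
from h import *
plan([.561,.322,.19],[np.pi,0,1.08])"
```

```text
lin mm [ 243.62 -137.39   -0.42] turn [ 0.0023 -0.0001  0.0023] t 13.45 q [ 1.100e-02  3.550e-01  1.485e+00 -1.000e-03  1.299e+00  4.990e-01] F [ 0.55  0.4  -1.97] w 0.05416559028175251
```

play_rows([
  {"claw": 0.45, "linear": [35, -20, 0], "turn": [0, 0, 0]},
  {"claw": 0.45, "linear": [70, -40, 0], "turn": [0, 0, 0]},
  {"claw": 0.45, "linear": [105, -59, 0], "turn": [0, 0, 0]},
  {"claw": 0.45, "linear": [140, -79, 0], "turn": [0, 0, 0]},
  {"claw": 0.45, "linear": [173, -98, 0], "turn": [0, 0, 0]},
  {"claw": 0.45, "linear": [205, -116, 0], "turn": [0, 0, 0]},
  {"claw": 0.45, "linear": [230, -130, 0], "turn": [0.002, 0, 0.002]},
  {"claw": 0.45, "linear": [243.6, -137.4, 0], "turn": [0.002, 0, 0.002]},
])

```text
time_s: 14.45
ee_pos: [0.5598, 0.324, 0.1894]
eef_rot: [-3.142, 0.0, 1.082]
force: [-0.1, 0.3, -1.8]
grip_width: 0.0541
```

play_rows([
  {"claw": 0.45, "linear": [0, 0, 0], "turn": [0, 0, 0]},
])

```text
time_s: 14.58
ee_pos: [0.5592, 0.3249, 0.1892]
eef_rot: [-3.141, 0.001, 1.084]
force: [0.2, -0.4, -1.2]
grip_width: 0.0542
```

```bash
python3 -c "
from h import *
plan([.561,.322,.033],[np.pi,0,1.08])
cv2.imwrite('pics/w9.png',vision.camera('wrist'));s=vision.camera('scene');cv2.imwrite('pics/s9.png',cv2.resize(s[130:330,340:580],None,fx=3,fy=3))
o=get_obs();R=Ro.from_euler('xyz',o['eef_rot']);print(np.degrees(np.arccos(-R.as_matrix()[2,2])))"
```

```text
lin mm [ -1.64   2.95 156.22] turn [-0.0002  0.0005  0.0035] t 14.575 q [ 0.47   0.531  1.235 -0.     1.376  0.957] F [ 0.21 -0.42 -1.23] w 0.05422759043290607
0.03254374388184201
```

View pics/w9.png

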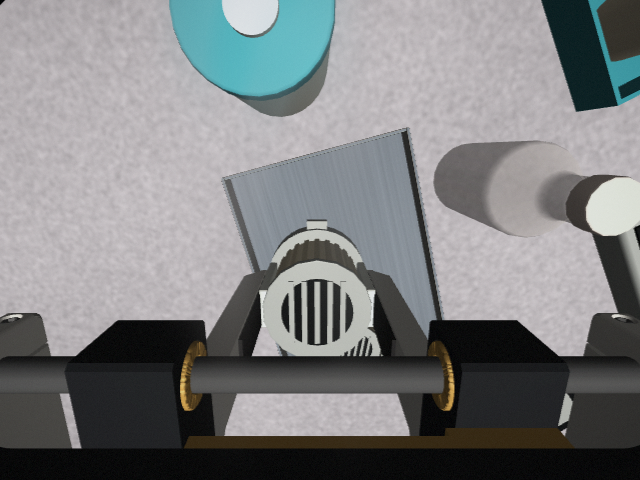

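View pics/s9.png

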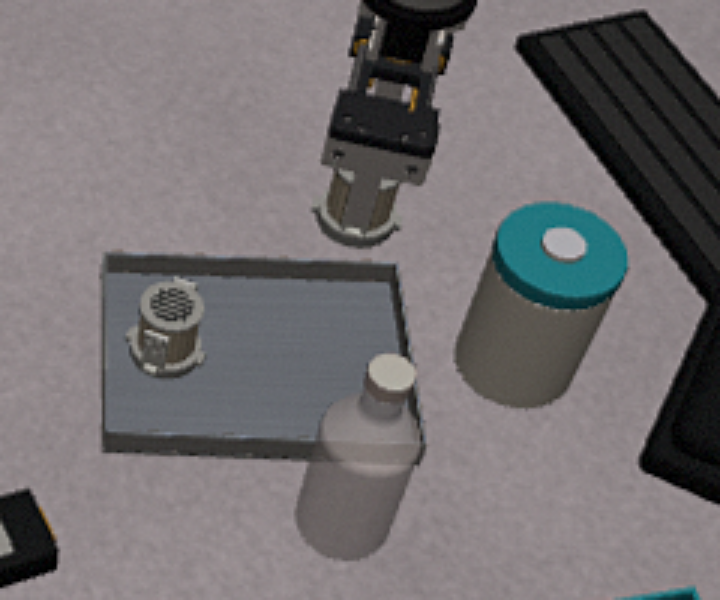

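The filter hangs upright in the grip over the free half. Wrist view: spray at right (510,190) and wipes (255,45), both clear. Descending to about 15 mm above the floor.

play_rows([
  {"claw": 0.45, "linear": [-1.6, 3, 12], "turn": [0, 0, 0.003]},
  {"claw": 0.45, "linear": [-1.6, 3, 36], "turn": [0, 0, 0.003]},
  {"claw": 0.45, "linear": [-1.6, 3, 62], "turn": [0, 0, 0.003]},
  {"claw": 0.45, "linear": [-1.6, 3, 88], "turn": [0, 0, 0.003]},
  {"claw": 0.45, "linear": [-1.6, 3, 112], "turn": [0, 0, 0.003]},
  {"claw": 0.45, "linear": [-1.6, 3, 132], "turn": [0, 0, 0.003]},
  {"claw": 0.45, "linear": [-1.6, 3, 142], "turn": [0, 0, 0.003]},
  {"claw": 0.45, "linear": [-1.6, 3, 144], "turn": [0, 0, 0.003]},
])

```text
time_s: 15.68
ee_pos: [0.5615, 0.3206, 0.045]
eef_rot: [-3.141, 0.001, 1.079]
force: [-0.9, 0.4, -1.7]
grip_width: 0.0543
```

```bash
python3 st.py; python3 -c "
from h import *
plan([.561,.322,.0307],[np.pi,0,1.08])
s=vision.camera('scene');cv2.imwrite('pics/s10.png',cv2.resize(s[130:330,340:580],None,fx=3,fy=3))"
```

```text
15.675 M [-0.09   0.046 -0.046] F [-0.87  0.37 -1.67] p [0.56147 0.32059 0.04498] rot [-3.1413e+00  1.0000e-03  1.0789e+00] deg 49.99 w 0.05428541990207992 q [ 0.46  0.67  1.36 -0.    1.11  0.95]
lin mm [ 1.03 -1.07 14.28] turn [-0.0003  0.001  -0.0011] t 15.675 q [ 0.462  0.673  1.364 -0.     1.106  0.954] F [-0.87  0.37 -1.67] w 0.05428541990207992
```

View pics/s10.png

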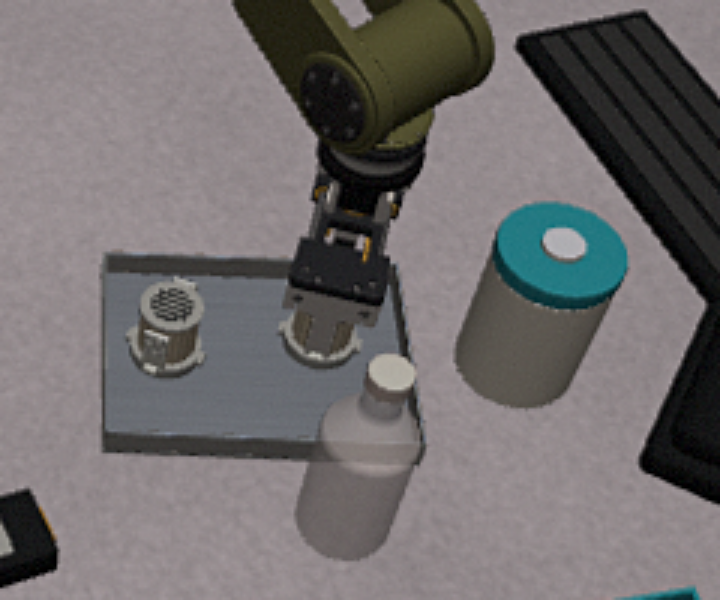

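Clear of everything. Down slowly, feeling for the floor.

play_rows([
  {"claw": 0.45, "linear": [0, 0, 3], "turn": [0, 0.001, 0]},
  {"claw": 0.45, "linear": [0, 0, 6], "turn": [0, 0.001, 0]},
  {"claw": 0.45, "linear": [0, 0, 9], "turn": [0, 0.001, 0]},
  {"claw": 0.45, "linear": [0, 0, 11], "turn": [0, 0.001, 0]},
  {"claw": 0.45, "linear": [0, 0, 11.5], "turn": [0, 0.001, 0]},
  {"claw": 0.45, "linear": [0, 0, 11.5], "turn": [0, 0.001, 0]},
])

```text
time_s: 16.48
ee_pos: [0.5616, 0.3208, 0.0339]
eef_rot: [3.142, -0.001, 1.079]
force: [0.8, -0.6, -1.9]
grip_width: 0.054
```

```bash
python3 st.py
```

```text
16.475 M [-0.089  0.063 -0.039] F [ 0.76 -0.6  -1.93] p [0.56164 0.32076 0.03391] rot [ 3.1415e+00 -6.0000e-04  1.0791e+00] deg 49.99 w 0.05400352548315892 q [0.46 0.69 1.37 0.   1.09 0.95]
```

play_rows([
  {"claw": 0.45, "linear": [0, 0, 0.5], "turn": [0, 0, 0]},
  {"claw": 0.45, "linear": [0, 0, 0.9], "turn": [0, 0, 0]},
  {"claw": 0.45, "linear": [0, 0, 1.4], "turn": [0, 0, 0]},
  {"claw": 0.45, "linear": [0, 0, 1.8], "turn": [0, 0, 0]},
])

```text
time_s: 16.98
ee_pos: [0.5616, 0.3208, 0.0321]
eef_rot: [3.142, -0.001, 1.079]
force: [0.2, -0.6, -1.6]
grip_width: 0.0545
```

```bash
python3 st.py
```

```text
16.975 M [-0.041  0.089  0.015] F [ 0.16 -0.6  -1.61] p [0.56165 0.32076 0.03209] rot [ 3.1415e+00 -6.0000e-04  1.0791e+00] deg 50.0 w 0.054474255459981004 q [0.46 0.69 1.37 0.   1.08 0.95]
```

play_rows([
  {"claw": 0.45, "linear": [0, 0, 0.4], "turn": [0, 0, 0]},
  {"claw": 0.45, "linear": [0, 0, 0.8], "turn": [0, 0, 0]},
  {"claw": 0.45, "linear": [0, 0, 1.2], "turn": [0, 0, 0]},
])

```text
time_s: 17.35
ee_pos: [0.5616, 0.3207, 0.0308]
eef_rot: [3.142, -0.001, 1.079]
force: [-0.3, 0.3, -1.3]
grip_width: 0.0544
```

```bash
python3 st.py
```

```text
17.35 M [-0.099  0.105  0.057] F [-0.34  0.26 -1.28] p [0.56164 0.32075 0.03085] rot [ 3.1416e+00 -6.0000e-04  1.0790e+00] deg 49.99 w 0.054360029232793164 q [0.46 0.69 1.37 0.   1.08 0.95]
```

play_rows([
  {"claw": 0.45, "linear": [0, 0, 0.3], "turn": [0, 0, 0]},
  {"claw": 0.45, "linear": [0, 0, 0.6], "turn": [0, 0, 0]},
  {"claw": 0.45, "linear": [0, 0, 0.9], "turn": [0, 0, 0]},
])

```text
time_s: 17.73
ee_pos: [0.5616, 0.3208, 0.0299]
eef_rot: [3.142, -0.001, 1.079]
force: [-0.2, 0.1, -1.4]
grip_width: 0.0541
```

```bash
python3 st.py
```

```text
17.725 M [-0.018  0.094  0.028] F [-0.18  0.15 -1.41] p [0.56165 0.32076 0.02993] rot [ 3.1416e+00 -6.0000e-04  1.0790e+00] deg 49.99 w 0.0541100881131991 q [0.46 0.69 1.37 0.   1.08 0.95]
```

play_rows([
  {"claw": 0.45, "linear": [0, 0, 0.3], "turn": [0, 0, 0]},
  {"claw": 0.45, "linear": [0, 0, 0.6], "turn": [0, 0, 0]},
  {"claw": 0.45, "linear": [0, 0, 0.9], "turn": [0, 0, 0]},
])

```text
time_s: 18.1
ee_pos: [0.5617, 0.3208, 0.0295]
eef_rot: [3.141, -0.001, 1.079]
force: [-2.3, -0.7, 4.9]
grip_width: 0.0542
```

```bash
python3 st.py
```

```text
18.1 M [-0.34   0.665  0.024] F [-2.33 -0.69  4.93] p [0.56171 0.32083 0.02947] rot [ 3.1414e+00 -8.0000e-04  1.0791e+00] deg 50.0 w 0.05419271278156242 q [0.46 0.69 1.37 0.   1.08 0.95]
```

Floor contact felt (Fz rose from −1.4 to +4.9 N). Easing and opening gradually.

play_rows([
  {"claw": 0.45, "linear": [0, 0, 0], "turn": [0, 0, 0]},
  {"claw": 0.45, "linear": [0, 0, -0.1], "turn": [0, 0, 0]},
])

```text
time_s: 18.35
ee_pos: [0.5617, 0.3208, 0.0295]
eef_rot: [3.141, -0.001, 1.079]
force: [-1.5, -0.6, 0.9]
grip_width: 0.0542
```

```bash
python3 st.py
```

```text
18.35 M [-0.168  0.213  0.031] F [-1.48 -0.57  0.91] p [0.56171 0.32083 0.02955] rot [ 3.1414e+00 -9.0000e-04  1.0790e+00] deg 49.99 w 0.0541983040070548 q [0.46 0.69 1.37 0.   1.08 0.95]
```

play_rows([
  {"claw": 0.58, "linear": [0, 0, 0], "turn": [0, 0, 0]},
  {"claw": 0.61, "linear": [0, 0, 0], "turn": [0, 0, 0]},
  {"claw": 0.64, "linear": [0, 0, 0], "turn": [0, 0, 0]},
  {"claw": 0.67, "linear": [0, 0, 0], "turn": [0, 0, 0]},
  {"claw": 0.7, "linear": [0, 0, 0], "turn": [0, 0, 0]},
  {"claw": 0.75, "linear": [0, 0, 0], "turn": [0, 0, 0]},
  {"claw": 0.85, "linear": [0, 0, 0], "turn": [0, 0, 0]},
  {"claw": 0.92, "linear": [0, 0, 0], "turn": [0, 0, 0]},
])

```text
time_s: 19.35
ee_pos: [0.5617, 0.3209, 0.0297]
eef_rot: [3.141, -0.001, 1.079]
force: [-0.6, -0.9, 0.0]
grip_width: 0.0851
```

play_rows([
  {"claw": 0.95, "linear": [0, 0, 0], "turn": [0, 0, 0]},
  {"claw": 0.95, "linear": [0, 0, 0], "turn": [0, 0, 0]},
])

```text
time_s: 19.6
ee_pos: [0.5618, 0.3209, 0.0297]
eef_rot: [3.141, -0.001, 1.079]
force: [0.0, 0.8, 0.2]
grip_width: 0.0897
```

```bash
python3 st.py; python3 -c "
from h import *
cv2.imwrite('pics/w11.png',vision.camera('wrist'));s=vision.camera('scene');cv2.imwrite('pics/s11.png',cv2.resize(s[200:300,360:490],None,fx=6,fy=6))"
```

```text
19.6 M [ 0.003  0.06  -0.065] F [0.03 0.84 0.17] p [0.56177 0.32086 0.02967] rot [ 3.1412e+00 -1.1000e-03  1.0791e+00] deg 50.0 w 0.08966926417928779 q [0.46 0.69 1.37 0.   1.08 0.95]
```

View pics/w11.png

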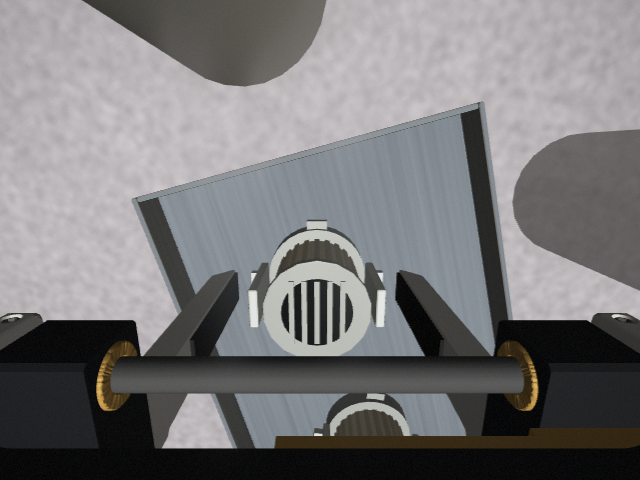

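View pics/s11.png

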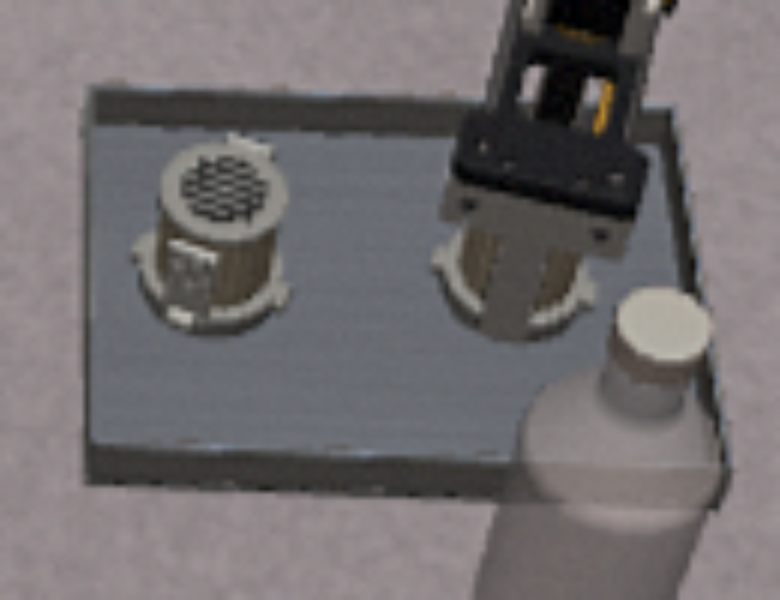

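Released. Both tabs have sprung out and the fingers stand clear of them, at about (240,300) and (398,300) in the wrist view. Retreating straight up.

play_rows([
  {"claw": 0.95, "linear": [0, 0, -8], "turn": [0, 0, 0]},
  {"claw": 0.95, "linear": [0, 0, -22], "turn": [0, 0, 0]},
  {"claw": 0.95, "linear": [0, 0, -40], "turn": [0, 0, 0]},
  {"claw": 0.95, "linear": [0, 0, -65], "turn": [0, 0, 0]},
  {"claw": 0.95, "linear": [0, 0, -95], "turn": [0, 0, 0]},
  {"claw": 0.95, "linear": [0, 0, -130], "turn": [0, 0, 0]},
  {"claw": 0.95, "linear": [0, 0, -160], "turn": [0, 0, 0]},
  {"claw": 0.95, "linear": [0, 0, -180], "turn": [0, 0, 0]},
])

```text
time_s: 20.7
ee_pos: [0.5618, 0.3208, 0.2129]
eef_rot: [3.14, -0.003, 1.079]
force: [0.3, -0.0, -0.3]
grip_width: 0.0893
```

play_rows([
  {"claw": 0.95, "linear": [-30, 0, 0], "turn": [0, 0, 0]},
  {"claw": 0.95, "linear": [-70, 0, 0], "turn": [0, 0, 0]},
  {"claw": 0.95, "linear": [-110, 0, 0], "turn": [0, 0, 0]},
  {"claw": 0.95, "linear": [-130, 0, 0], "turn": [0, 0, 0]},
  {"claw": 0.95, "linear": [-130, 0, 0], "turn": [0, 0, 0]},
])

```text
time_s: 21.32
ee_pos: [0.5004, 0.2056, 0.2141]
eef_rot: [3.138, -0.005, 1.078]
force: [0.1, -0.0, 0.4]
grip_width: 0.0893
```

```bash
python3 st.py; python3 -c "
from h import *
cv2.imwrite('pics/w12.png',vision.camera('wrist'));s=vision.camera('scene');cv2.imwrite('pics/s12.png',s);cv2.imwrite('pics/t12.png',vision.camera('top'))"
```

```text
21.325 M [-0.067  0.048  0.044] F [ 0.13 -0.03  0.41] p [0.50039 0.20561 0.21406] rot [ 3.1382 -0.0049  1.0779] deg 49.93 w 0.0892804507076348 q [0.32 0.27 1.54 0.   1.33 0.81]
```

View pics/s12.png

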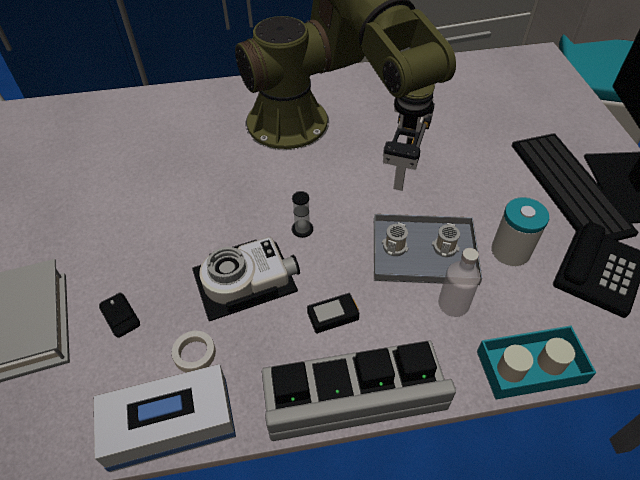

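View pics/w12.png

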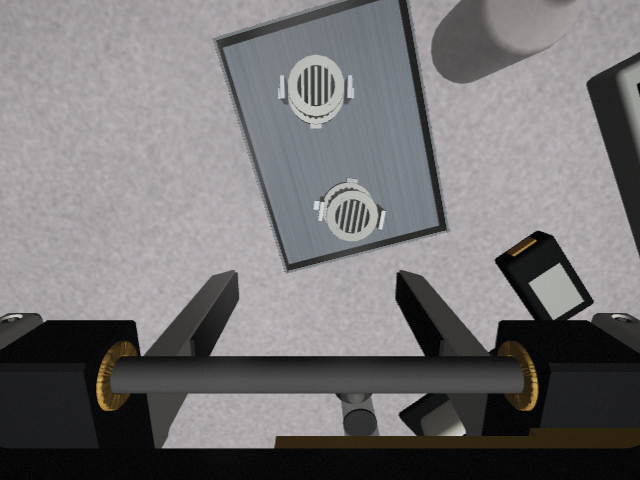

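View pics/t12.png

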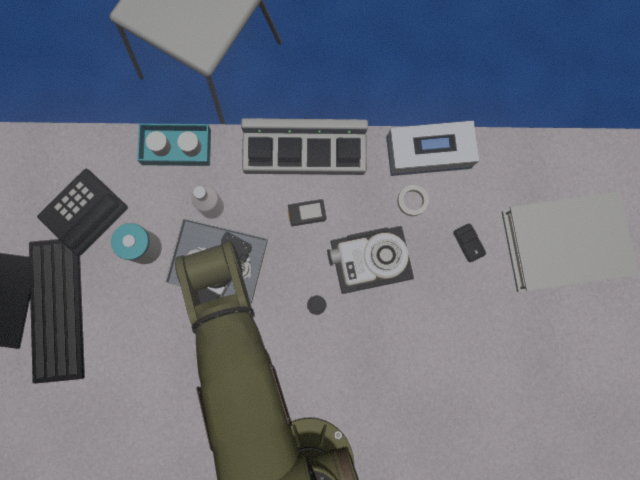

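Scene (446,240) and wrist (316,88): the filter stands upright on the tray floor. The old filter at (396,240) hasn't moved, the collar is empty, and everything else is in place. Handing in.

```bash
python3 -c "
from station import hand_in
print(hand_in())"
```

```text
the job is handed in; nothing more can be done
None
```

The filter is off the blower and standing upright on the free floor of the steel tray, beside the old filter. I handed the job in at about 21.5 s.

- **Unlatching:** I squeezed both tabs at 30 N and turned the filter anticlockwise until it met its stop at about 51°. The twist at the stop peaked at a measured −0.82 N m, close to the 0.9 N m limit and higher than I had meant. I eased it back right away. The picture taken after that showed the filter still aligned in the grip.
- **Lifting out:** With the tabs still squeezed, it came straight up. The load was about 2 N, roughly the filter's own weight.
- **Setting down:** I lowered it until I felt the tray floor with about a 6 N push, then eased that off to about 2 N and opened the fingers. Both tabs sprang back out.

In the last pictures the collar is empty and everything else, including the old filter, looks to be where it was. The arm is clear and the wrist force is near zero. The floor came about 1 mm lower than I had estimated. The finger opening read about 54 mm when squeezed, against the nominal 56 mm. Neither caused a problem.

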